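# Hang the sorting bin on the slat rack

## Robot

A 6-joint arm with a two-finger parallel gripper is mounted at the origin on the work surface. World frame = base frame: x ahead of the robot, y to its left, z up, the work surface at z = 0. Lengths are in mm, angles in degrees, forces in N, time in s.
With the tool pointing down it reaches from about 300 to 850 mm from the base axis. Payload 5.4 kg.
Tool frame: the origin (TCP) lies midway between the tips of the shut fingers; the grasp point (between the pads) lies 19 mm behind it; z points along the fingers, y is the line along which they close (so a half turn about z gives the same grasp; the last joint's range is limited). The gripper opens to 85 mm and grips with 20 to 120 N. Pads are 22 mm wide; open, the fingers measure 114 mm over their backs; the gripper's body (76 mm by 85 mm) begins 54 mm behind the grasp point. The pads swing forward as they close: fully open they stand 13 mm farther back than shut.
Start: joints at [-12.038, 9.076, 91.501, -0, 79.423, -12.038], TCP at [574.984, -0.018, 231.299] pointing down, gripper open.
Joint ranges: [-166.64, 166.64], [-54.1, 131.32], [10.49, 154.53], [-73.88, 253.88], [9.74, 151.15], [-171.62, 171.62]. Speed limits (degrees/s): [147.25, 147.25, 180, 180, 180, 180].

## Interface

Orientations are given as a 3x3 rotation matrix whose columns are the frame's x, y, z axes.
In Python, from station import r gives the robot as it stands. Calls block until the motion is done:
- r.reach(position, orientation): joint-space move of the TCP to a pose.
- r.servo_line(position, orientation=None, max_speed=150, guard=None): straight line of the TCP; orientation=None keeps the orientation; max_speed is the mean speed in mm/s. With guard (N) it stops when the force on the tool has changed by that much, and returns True; else False.
- r.movej(angles): joint-space move.
- r.move_gripper(opening, f_grip=None): finger opening in mm; f_grip is the grip in N (None keeps the last); returns when the fingers have stopped.
- r.pause(seconds).
- r.ik(position, orientation): joint angles nearest the present ones, or None.
- r.read_camera(name): name is "scene" or "side" or "wrist"; returns the picture (420x560x3 uint8, red, green, blue); there is no depth.
- r.camera_params(name): a dict with "fx", "fy", "cx", "cy" (pixels), "eye" and "attitude" of the camera in the world. Camera axes: x right, y down, z forward; pixel columns grow to the right and rows downward; lengths in mm; the calibration is good to about 2 mm. A picture is of the moment at which its call begins: read the wrist's pose just before it. camera_params takes no time and is no camera call; for the wrist camera it gives the pose at the moment of the call.
A pose or a line that the arm cannot do raises r.MotionError and nothing moves.
- r.finish_job(): hands the job in; it is judged then, once.
Readings, each from a call of its own:
- r.get_time(): time.
- r.get_q(): joint angles.
- r.get_qd(): joint speeds.
- r.get_effort(): joint torques, N m.
- r.get_tcp_pos(): TCP position.
- r.get_tool_rot(): TCP orientation.
- r.get_contact_force(): force on the tool from outside, world axes, zero at the start.
- r.get_torque(): the same for the moment, N m.
- r.get_finger_gap(): finger opening in mm.
- r.get_grip_force(): force on a finger pad.
Only numpy, scipy, OpenCV 4.12 (cv2) and the standard library are available. Lean on these libraries where they do the work, as an engineer would, in place of code of your own. Each camera call takes 0.05 s, during which the arm holds its last target. There are 200 camera calls.

## Task

Hang the orange sorting bin in the free place of the blue slat rack, the one marked by the orange tags: tip its front up, feel the metal lip into the groove without forcing it, then swing the front down and set the bin down on the lower slat so that it hangs level with its back flush on the slats. Only then let go of it, and leave the jar, the vial and the other things where they stand.

Things in the scene. Friction and masses are not known exactly. Their poses are not given: they have to be found in the camera images.
- bin: Loose orange open bin, 0.2 to 0.35 kg, upright on the table at the start: 100 mm deep (x), 80 wide (y). Origin: centre of its underside; +x = its front (wall 40 mm high), -x = its back (flat wall at x = -50 mm, 60 high; sides 50 high), z up. A wall along the middle rises to the grip, the back carries the hook. Above z = 60 mm there are only the lip and the grip.
- grip (a point): Best place to pinch the bin: bin frame x = 21, y = 0, z = 89 mm (axes as the bin's). The grip is a plate 10 mm thick and 50 mm wide in y, standing up from the bin's middle but raked: its top leans 20 degrees (0.35 rad) to the front (+x). Its top edge is at z = 110 mm. Pinch it front to back, fingers leaning with it; 70 N holds it firmly.
- lip (a point): Top end of the lip, middle of its width and thickness: bin frame x = -60, y = 0, z = 80 mm (same axes). The hook is aluminium, 60 mm wide in y, of 4 mm plate: a level arm behind the back wall (x = -62 to -50, z = 56 to 60 mm) that ends in the upright lip (x = -62 to -58, z = 56 to 80 mm).
- rack: Fixed rack: steel foot (x = -105 to 20, y = -180 to 180, 12 mm high) that carries a panel of two blue slats, 340 mm long in y. Origin: at table level below the slats' front faces, midway. +x = out of the faces, where bins hang (away from the robot); y along the groove; z up. A steel label rail at the back (x = -52 to -40) is 120 mm high. Pushed with over 15 N it is harmed.
- mouth (a point): Nominal middle of the groove mouth's lower edge: rack frame 0, 0, z = 90 mm (same axes). Slats 5 mm thick (rack x = -5 to 0): the lower one's top edge at z = 90, the upper one from 106 to 131 mm; the 16 mm gap between is the mouth. Behind: a hollow 20 mm deep, open at the top, then a back board (x = -31 to -25), top at 131 mm. The real heights differ: see clamp.
- clamp (a point): Point on the rack's fixed post (rack frame -50, 140, 100 mm). The panel (both slats and back board in one piece) is clamped by hand on the posts and stands up to 8 mm higher or lower than nominal. No reported pose shows by how much: it must be felt or seen. It does not give under the loads of the job.
- seat (a point): Where the bin's origin comes when hung, nominally: rack frame x = 51, z = 34 mm (+- the panel's 8 mm), at the tag's y. The lip is taller than the gap: tip the bin's front up about 45 degrees, pass the lip inwards over the lower slat and up behind the upper one, then swing the front down till the arm rests on the lower slat. Hung, the front sags up to 3 degrees.
- tag: Two fixed orange tags, 60 mm wide in y, that mark the free place: one on the rack's foot in front of the slats, one on the label rail behind. Origin: at table level in the plane of the slats' front faces (rack x = 0), at the middle of the free place. Axes as the rack's.
- bin_blue: Blue bin of the same make already hung on the rack (fixed). Origin: at table level in the plane of the slats' front faces, midway across its width of 80 mm; it stands out 100 mm to +x, its grip reaches a height of 144 mm. Places on the rack are 110 mm apart. Axes as the rack's.
- bin_grey: Grey bin, otherwise as the blue one.
- jar: Clear jar with red cap, diameter 60 mm, 75 mm high, loose bystander. Origin: centre of its underside.
- vial: Orange vial with white cap, diameter 28 mm, 55 mm high, loose bystander. Origin: centre of its underside.

How it is judged (in metres and radians):
On the way, in this order (a step that is already met when the one before it is completed fails the run):
1. the bin is lifted off the table (height (world z) of bin above 0.03 m), for 0.1 s.
2. with the bin's front tipped up, the top of its lip is in the groove behind the slats' front faces (x of lip in the frame of rack between -0.025 and -0.006 m and z of lip in the frame of rack between 0.09 and 0.13 m and angle between bin's own z axis and vertical above 0.35 rad), for 0.02 s.
3. still held, the bin has been swung level and set down on the slats, not dropped (x of lip in the frame of rack below -0.005 m and angle between bin's own z axis and vertical below 0.12 rad and contact force between bin and rack above 0.5 N and contact force between the fingers and bin above 1 N), for 0.1 s.
At the end, for the whole second after the job is handed in: The bin hangs at rest in the marked place: its origin 46 to 56 mm out from the slats' face and 21 to 45 mm above the table, within 15 mm of the tags' middle along the groove, its lip behind the slats, level within 0.08 rad and parallel to the rack within 0.08 rad (x of bin in the frame of rack between 0.046 and 0.056 m and z of bin in the frame of rack between 0.021 and 0.045 m and y of bin in the frame of tag between -0.015 and 0.015 m and x of lip in the frame of rack below -0.005 m and angle between bin's own z axis and vertical below 0.08 rad and angle between the y axis of bin and the y axis of rack, either way round below 0.08 rad and linear speed of bin below 0.02 m/s); the robot touches nothing.
It fails at once if the bin is pushed against the rack with more than 15 N (contact force between bin and rack above 15 N).
It fails at once if the arm or the fingers push on the rack with more than 15 N (contact force between any of the arm, the fingers and rack above 15 N).
It fails at once if the jar or the vial is moved by more than 30 mm (distance of any of jar, vial from where it was at the start of the episode above 0.03 m).
It also fails if it takes over 64 s, if anything falls off the work surface, if the arm or the gripper's body presses on something with over 40 N, if the wrist force passes 120 N, or if a joint passes its speed limit or range.

## Working session

There is one attempt and no reset: what is moved stays moved. The work goes in short steps, each a Python script; the robot and the scene stay as the last script left them, time stands still between calls to the robot, and variables do not carry over. Pictures are saved under pics/ and viewed, at most 10 in all, crops included, and the job is handed in when it is done.

```bash
mkdir -p pics; ls
python3 - <<'E'
from station import r
import cv2
for n in ("scene","side","wrist"):
    p=r.camera_params(n); print(n,p)
    cv2.imwrite(f"pics/{n}0.png",r.read_camera(n)[:,:,::-1])
print(r.get_time())
E
```

```text
pics
scene {'fx': 528.4490330088746, 'fy': 528.4490330088746, 'cx': 274.9262149429561, 'cy': 211.18694594972516, 'eye': array([1200.75078207,  489.57905448,  920.63222927]), 'attitude': array([[-0.54826613,  0.6195549 , -0.5617437 ],
       [ 0.83608431,  0.39067015, -0.38514914],
       [-0.01916454, -0.68082932, -0.73219134]])}
side {'fx': 483.4874042548146, 'fy': 483.4874042548146, 'cx': 278.5546094221072, 'cy': 209.75382133224417, 'eye': array([ 161.61241612, -437.20312384,  740.13779862]), 'attitude': array([[ 0.75738802, -0.4754047 ,  0.44760894],
       [-0.65271392, -0.53220851,  0.53918332],
       [-0.018109  , -0.70053157, -0.71339161]])}
wrist {'fx': 356.679098049077, 'fy': 356.679098049077, 'cx': 279.7044301710645, 'cy': 208.212276669309, 'eye': array([575.10039474,  79.21388618, 372.87337737]), 'attitude': array([[ 9.99999429e-01, -6.22505047e-04, -8.68562844e-04],
       [-8.59764320e-04, -9.51384073e-01, -3.08005856e-01],
       [-6.34601656e-04,  3.08006427e-01, -9.51384065e-01]])}
0.15
```

Run:
```python
import cv2,numpy as np
a=[cv2.imread(f"pics/{n}0.png") for n in ("scene","side")]
cv2.imwrite("pics/s1.png",cv2.resize(a[0],(800,600)));cv2.imwrite("pics/s2.png",cv2.resize(a[1],(800,600)))
```

```text
(no output)
```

View pics/s1.png

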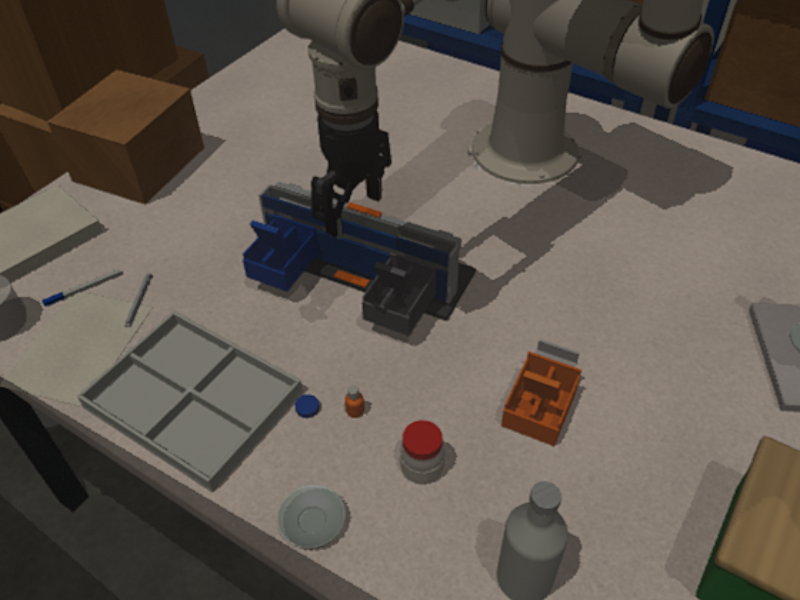

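View pics/s2.png

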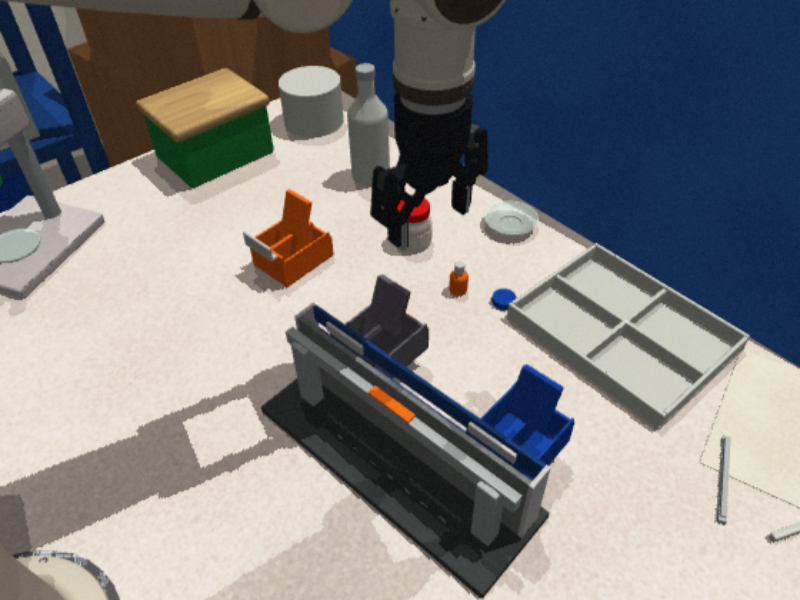

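The scene view shows the bin at about (540,395) of the 800-wide picture, with its lip toward the robot. The free place, with its tags, is in the middle between the blue and grey bins, and the vial and jar stand near (355,400) and (420,450). I'll get rough positions first, then take wrist views from close by.

```bash
cat > h.py <<'E'
import numpy as np, cv2
from station import r
def ray(p,uv):
    d=np.array([(uv[0]-p['cx'])/p['fx'],(uv[1]-p['cy'])/p['fy'],1.]); return p['attitude']@d
def onz(p,uv,z):
    d=ray(p,uv); e=p['eye']; return e+d*(z-e[2])/d[2]
def proj(p,X):
    c=p['attitude'].T@(np.asarray(X,float)-p['eye']); return np.array([c[0]/c[2]*p['fx']+p['cx'],c[1]/c[2]*p['fy']+p['cy']])
def tri(p1,u1,p2,u2):
    A=np.zeros((3,3));b=np.zeros(3)
    for p,u in((p1,u1),(p2,u2)):
        d=ray(p,u);d/=np.linalg.norm(d);M=np.eye(3)-np.outer(d,d);A+=M;b+=M@p['eye']
    return np.linalg.solve(A,b)
def blobs(im,lo,hi,amin=30):
    hsv=cv2.cvtColor(im,cv2.COLOR_RGB2HSV); m=cv2.inRange(hsv,lo,hi)
    n,l,s,c=cv2.connectedComponentsWithStats(m)
    return [(s[i],c[i],(l==i)) for i in range(1,n) if s[i][4]>=amin]
E
python3 - <<'E'
from h import *
for n in("scene","side"):
    p=r.camera_params(n); im=cv2.imread(f"pics/{n}0.png")[:,:,::-1].copy()
    for s,c,m in blobs(im,(5,170,100),(16,255,255)):
        print(n,s,c.round(), [onz(p,c,z).round()[:2] for z in(12,30,120)])
k=.7
sc=r.camera_params("scene");sd=r.camera_params("side")
# hand picks in 800-wide pictures
P=lambda u:np.array(u)*k
print("lip L/R scene z80",onz(sc,P((538,345)),80),onz(sc,P((578,349)),80))
print("lip side",onz(sd,P((245,236)),80),onz(sd,P((275,253)),80))
print("grip side z110",onz(sd,P((288,193)),110),onz(sd,P((311,208)),110))
print("slat top ends scene/side")
print("jar",onz(sc,P((422,440)),75),"vial",onz(sc,P((355,390)),55))
E
```

```text
scene [243 142  24  10  82] [254. 146.] [array([ 336., -164.]), array([ 353., -151.]), array([439., -86.])]
scene [234 190  24  11 113] [246. 195.] [array([495., -77.]), array([509., -66.]), array([579., -10.])]
scene [370 246  37  14  57] [388. 253.] [array([476., 287.]), array([491., 291.]), array([562., 311.])]
scene [366 256  27  16 162] [380. 264.] [array([512., 287.]), array([526., 291.]), array([594., 311.])]
scene [353 263  53  39 557] [381. 285.] [array([562., 311.]), array([575., 315.]), array([638., 332.])]
scene [242 276  12   9  55] [247. 281.] [array([702.,  71.]), array([712.,  79.]), array([761., 121.])]
side [ 179  133   54   68 1676] [208. 168.] [array([585., 326.]), array([575., 307.]), array([523., 213.])]
side [315 190  13  17 140] [322. 197.] [array([712.,  80.]), array([699.,  67.]), array([630.,   3.])]
side [258 270  33  26 280] [274. 282.] [array([490., -23.]), array([482., -33.]), array([441., -84.])]
lip L/R scene z80 [515.50405838 270.58725915  80.        ] [491.78151785 321.88902385  80.        ]
lip side [493.01439438 312.94695778  80.        ] [505.10952797 251.26460841  80.        ]
grip side z110 [580.55665257 321.51366743 110.        ] [585.02228676 268.16219267 110.        ]
slat top ends scene/side
jar [737.8551335  212.33850585  75.        ] vial [707.70253589  82.56813009  55.        ]
```

Run:
```python
from h import *
import pickle
R=np.array([[1,0,0],[0,-1,0],[0,0,-1.]])
print(r.get_tool_rot().round(3))
R=r.get_tool_rot()
r.reach([545,330,260],R)
d={}
for n in("scene","side","wrist"):
    d[n]=(r.camera_params(n),r.read_camera(n))
pickle.dump(d,open("v1.pkl","wb"))
cv2.imwrite("pics/w1.png",cv2.resize(d["wrist"][1][:,:,::-1],(800,600)))
# rack crops x4 of both fixed views
a=d["scene"][1][120:240,160:345,::-1]; b=d["side"][1][200:430,175:400,::-1]
cv2.imwrite("pics/r1.png",cv2.resize(a,None,fx=4,fy=4,interpolation=cv2.INTER_CUBIC))
cv2.imwrite("pics/r2.png",cv2.resize(b,None,fx=2.6,fy=2.6,interpolation=cv2.INTER_CUBIC))
print(r.get_time())
```

```text
[[-0.     1.    -0.001]
 [ 1.     0.     0.   ]
 [ 0.    -0.001 -1.   ]]
1.5583
```

View pics/w1.png

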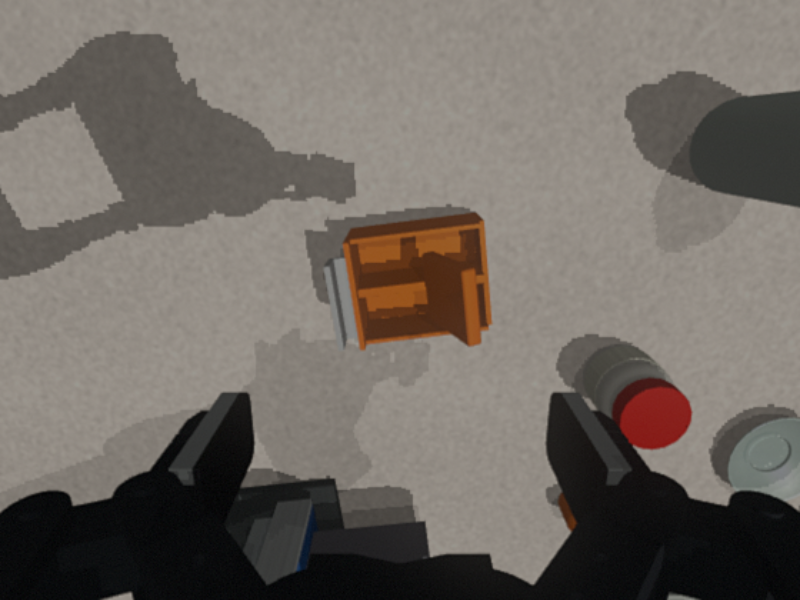

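View pics/r1.png

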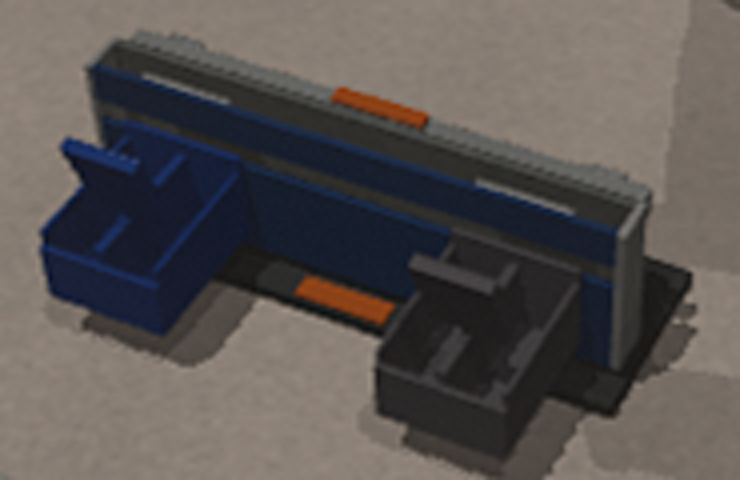

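View pics/r2.png

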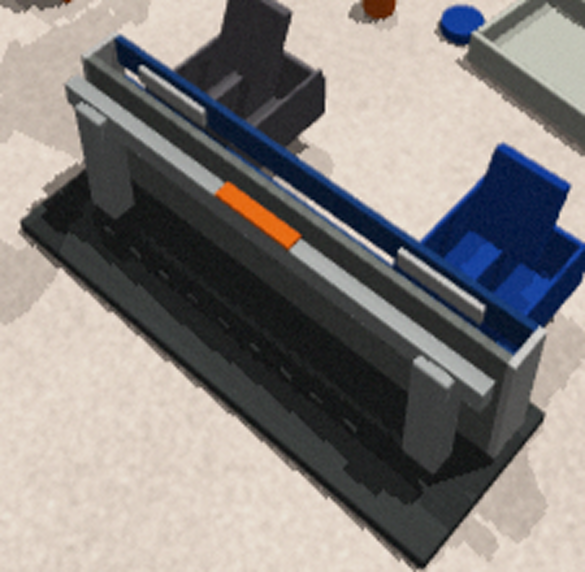

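The wrist view shows the bin with its back wall's top edge running from (347,240) to (362,348), its lip at about (333,305) and its grip top near (472,305). The crops show the whole slat panel, the tags and the foot corners. I'll triangulate these.

Run:
```python
from h import *
import pickle
d=pickle.load(open("v1.pkl","rb"))
sc,sd,w=[d[n][0] for n in("scene","side","wrist")]
S=lambda u:np.array(u)/4+[160,120]-.4
D=lambda u:np.array(u)/2.6+[175,200]-.3
W=lambda u:np.array(u)*.7
np.set_printoptions(precision=1,suppress=True)
# rack
for nm,a,b in [("slat top -y",(92,68),(545,325)),("slat top +y",(617,232),(120,37)),("railtag a",(337,88),(290,249)),("railtag b",(429,113),(217,190)),("railtag c",(425,128),(232,183)),("railtag d",(332,101),(300,237))]:
    X=tri(sc,S(a),sd,D(b)); print(nm,X,"resid",proj(sc,X)-S(a))
print("foot -105,180",onz(sd,D((22,225)),12)); print("foot -105,-180",onz(sd,D((425,562)),12),onz(sd,D((425,562)),0)); print("foot 20,-180",onz(sd,D((543,415)),12))
print("foot 20,180 scene",onz(sc,S((612,410)),12), "-105,180",onz(sc,S((690,275)),12))
for u in [(305,277),(395,305),(385,325),(295,298)]: print("foottag",onz(sc,S(u),12))
print("rail ends side z120",onz(sd,D((68,85)),120),onz(sd,D((490,388)),120))
# bin by colour in wrist
print("back rim z60",onz(w,W((345,240)),60),onz(w,W((361,349)),60))
print("lip z80",onz(w,W((326,264)),80),onz(w,W((343,346)),80))
print("grip top",onz(w,W((470,268)),110),onz(w,W((473,343)),110))
print("side rims z50",onz(w,W((484,213)),50),onz(w,W((490,328)),40))
k=.7
print("lip tri",tri(w,W((326,264)),sd,np.array((245,236))*k),tri(w,W((343,346)),sd,np.array((275,253))*k))
print("grip top tri",tri(w,W((470,268)),sd,np.array((288,193))*k),tri(w,W((473,343)),sd,np.array((311,208))*k))
```

```text
slat top -y [ 507.3 -248.3  126.5] resid [-0.9 -0. ]
slat top +y [463.4  88.  126.1] resid [-0.4  0.2]
railtag a [ 438.9 -116.1  121. ] resid [-0.  0.]
railtag b [432.3 -55.6 124. ] resid [-0.2  0.1]
railtag c [442.9 -53.8 120.6] resid [-1.1  0.3]
railtag d [ 449.3 -112.8  119.8] resid [-0.2  0. ]
foot -105,180 [359.4  80.8  12. ]
foot -105,-180 [ 404.5 -270.8   12. ] [ 408.5 -268.     0. ]
foot 20,-180 [ 524.1 -255.7   12. ]
foot 20,180 scene [486.1 103.7  12. ] -105,180 [365.6  87.9  12. ]
foottag [ 492.2 -110.3   12. ]
foottag [482.7 -50.   12. ]
foottag [499.7 -45.6  12. ]
foottag [ 510.1 -104.8   12. ]
rail ends side z120 [414.9  79.4 120. ] [ 461.  -253.7  120. ]
back rim z60 [508.8 338.   60. ] [517.6 257.3  60. ]
lip z80 [498.1 326.3  80. ] [507.  268.3  80. ]
grip top [587.7 331.2 110. ] [591.5 283.1 110. ]
side rims z50 [604.3 354.6  50. ] [614.7 265.6  40. ]
lip tri [497.2 323.7  70.7] [508.1 262.8  69.7]
grip top tri [587.1 330.  102.9] [592.4 279.2 100.1]
```

```bash
cat >> h.py <<'E'
def frame(x,y,yawdeg,z=0):
    a=np.radians(yawdeg); T=np.eye(4); T[:2,:2]=[[np.cos(a),-np.sin(a)],[np.sin(a),np.cos(a)]]; T[:3,3]=[x,y,z]; return T
BIN=frame(562.9,303.4,6.3)
RACK=frame(485.4,-80.1,7.44)
E
python3 - <<'E'
from h import *
import pickle
d=pickle.load(open("v1.pkl","rb"))
pts=[(-62,-30,80),(-62,30,80),(28.6,-25,110),(28.6,25,110),(-50,-40,60),(-50,40,60),(50,40,40),(50,-40,40),(50,-40,0),(50,40,0),(-50,-40,0)]
out=[]
for n in("side","scene"):
    p,im=d[n]; uv=np.array([proj(p,(BIN@[*q,1])[:3]) for q in pts]); c=uv.mean(0).astype(int)-[45,50]
    a=cv2.resize(im[c[1]:c[1]+100,c[0]:c[0]+90,::-1],None,fx=4,fy=4,interpolation=cv2.INTER_CUBIC)
    for i,u in enumerate(uv):
        q=tuple(((u-c+.5)*4).astype(int)); cv2.circle(a,q,2,(0,255,0),-1); cv2.putText(a,str(i),q,0,.4,(255,0,0),1)
    out.append(a)
cv2.imwrite("pics/b1.png",np.hstack(out))
E
```

```text
(no output)
```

View pics/b1.png

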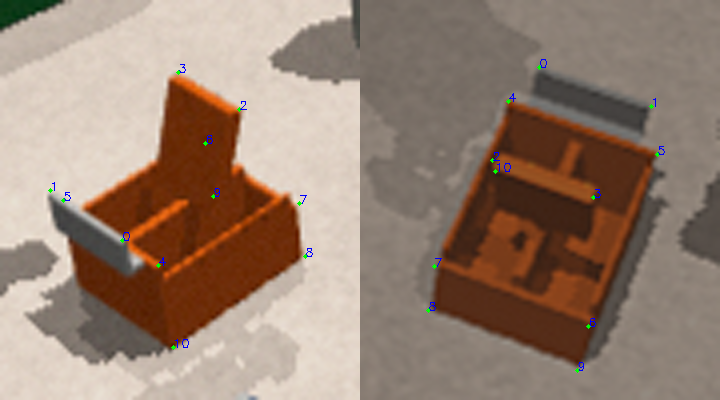

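The overlay agrees with the bin to within 2–3 mm. The rack checks out as well: slat length 339 against 340 mm, tag at about y=+1, and the panel about 5 mm low. Next I'll grasp the bin and plan the planar hook path.

```bash
cat >> h.py <<'E'
s20,c20=np.sin(np.radians(20)),np.cos(np.radians(20))
# tool in bin frame
TB=np.eye(4); TB[:3,0]=[0,1,0]; TB[:3,1]=[c20,0,-s20]; TB[:3,2]=[-s20,0,-c20]; TB[:3,3]=np.array([21,0,89])+19*TB[:3,2]
def bin_at(lx,lz,th,y=1.0,rack=None):
    """bin pose in world with lip point at rack (lx,lz), front tipped up th deg"""
    a=np.radians(th); B=np.eye(4); B[:3,:3]=[[np.cos(a),0,-np.sin(a)],[0,1,0],[np.sin(a),0,np.cos(a)]]
    B[:3,3]=np.array([lx,y,lz])-B[:3,:3]@[-60,0,80]; return (RACK if rack is None else rack)@B
def tool(B):
    T=B@TB; return T[:3,3],T[:3,:3]
# planar clearance
def _rect(x0,x1,z0,z1,n=1.0):
    xs=np.linspace(x0,x1,max(2,int((x1-x0)/n)+1)); zs=np.linspace(z0,z1,max(2,int((z1-z0)/n)+1))
    return np.vstack([np.c_[xs,xs*0+z0],np.c_[xs,xs*0+z1],np.c_[zs*0+x0,zs],np.c_[zs*0+x1,zs]])
BR=[(-62,-58,56,80),(-62,-50,56,60),(-50,50,0,40),(-50,-47,0,60)]
BP=np.vstack([_rect(*b) for b in BR])-[-60,80]
def clear(lx,lz,th,h):
    a=np.radians(th);c,s=np.cos(a),np.sin(a)
    P=BP@np.array([[c,s],[-s,c]])+[lx,lz]
    d=1e9
    for x0,x1,z0,z1 in[(-5,0,20,90+h),(-5,0,106+h,131+h),(-31,-25,20,131+h),(-105,20,0,12)]:
        qx=np.maximum(x0-P[:,0],P[:,0]-x1);qz=np.maximum(z0-P[:,1],P[:,1]-z1)
        sd=np.hypot(np.maximum(qx,0),np.maximum(qz,0))+np.minimum(np.maximum(qx,qz),0); d=min(d,sd.min())
    return d
E
python3 - <<'E'
from h import *
h=-5
for th in range(60,-1,-5):
    best=max((clear(x,z,th,h),x,z) for x in np.arange(-22,-4,.5) for z in np.arange(85,125,.5) if th>35 or z>90 )
    # seated deep: highest lip with clearance>=2
    B=bin_at(best[1],best[2],th); q=r.ik(*tool(B))
    print(th,best,None if q is None else np.round(q))
for th in(40,45,50,55,60):
  for ang in(30,45,60):
    b=[max((clear(x0-t*np.cos(np.radians(ang)),98+t*np.sin(np.radians(ang))+dz,th,h),dz) for dz in np.arange(-20,5,.5))  for x0 in[8] for t in(0,)]
p,R=tool(BIN); print("grasp",p,r.ik(p,R), r.ik(p-90*R[:,2],R))
r.move_gripper(60); r.reach(p-70*R[:,2],R); r.servo_line(p,R,80); r.move_gripper(0,70)
print(r.get_finger_gap(),r.get_grip_force(),r.get_contact_force(),r.get_tcp_pos(),r.get_time())
E
```

```text
60 (np.float64(4.267949192431118), np.float64(-4.5), np.float64(95.0)) [-37. -18. 135.  43.  41. -72.]
55 (np.float64(3.861695911422018), np.float64(-4.5), np.float64(95.5)) [-34. -15. 130.  35.  42. -63.]
50 (np.float64(3.4679111137620424), np.float64(-4.5), np.float64(96.0)) [-31. -11. 126.  27.  44. -55.]
45 (np.float64(3.115223689149758), np.float64(-18.0), np.float64(106.5)) [-30. -10. 123.  20.  48. -48.]
40 (np.float64(3.1015752641996137), np.float64(-17.5), np.float64(108.0)) [-27.  -6. 119.  14.  51. -42.]
35 (np.float64(3.214847973575575), np.float64(-17.5), np.float64(109.0)) [-25.  -2. 115.  10.  55. -38.]
30 (np.float64(3.6544907736445573), np.float64(-18.0), np.float64(109.5)) [-24.   2. 111.   6.  59. -34.]
25 (np.float64(4.183437570288053), np.float64(-17.0), np.float64(110.5)) [-22.   6. 106.   3.  63. -30.]
20 (np.float64(4.300019923699121), np.float64(-15.5), np.float64(111.5)) [-20.  11. 102.  -0.  67. -28.]
15 (np.float64(3.599393307540479), np.float64(-14.0), np.float64(112.5)) [-19.  15.  97.  -2.  72. -25.]
10 (np.float64(2.932867641456983), np.float64(-12.0), np.float64(112.5)) [-18.  20.  93.  -4.  77. -24.]
5 (np.float64(2.216609685549728), np.float64(-10.5), np.float64(115.5)) [-16.  24.  88.  -6.  81. -22.]
0 (np.float64(1.5), np.float64(-8.5), np.float64(119.5)) [-16.  28.  84.  -8.  86. -21.]
grasp [577.31404136 304.99132498  71.14584021] [15.73333266 43.95795858 65.45498636  3.21357333 90.33711135  8.89269705] [ 15.35861024  43.83735317  55.75221392   3.13610743 100.16550103
   9.07461332]
9.447012793071096 71.18967533111572 [-1.37310818 -0.9395061   2.05071295] [577.14678582 304.9247629   71.37120567] 4.0833
```

Run:
```python
from h import *
p=r.get_tcp_pos(); R=r.get_tool_rot()
r.servo_line(p+[0,0,150],R,120); r.pause(.2)
print(r.get_finger_gap(),r.get_grip_force(),r.get_contact_force())
r.reach(*tool(bin_at(40,240,45)))
for z in(150,113): r.servo_line(*tool(bin_at(20,z,45)),80)
r.pause(.3)
print(r.get_contact_force(),r.get_time())
p,R=tool(bin_at(20,113,45)); print(r.get_tcp_pos()-p, np.abs(r.get_tool_rot()-R).max())
a=r.read_camera("scene")[90:250,150:370,::-1]; b=r.read_camera("side")[170:410,190:400,::-1]
A=cv2.resize(a,(440,320),interpolation=3);Bm=cv2.resize(b,(350,400),interpolation=3)
o=np.zeros((400,790,3),np.uint8);o[:320,:440]=A;o[:,440:]=Bm
cv2.imwrite("pics/c1.png",o)
```

```text
8.947424270449016 70.39969325065613 [-0.26703017  0.08341869 -3.49347451]
[ 0.35647943 -0.12256537 -2.06000993] 9.3
[ 0.33200274 -0.17694798  0.61417617] 0.000884218814651283
```

View pics/c1.png

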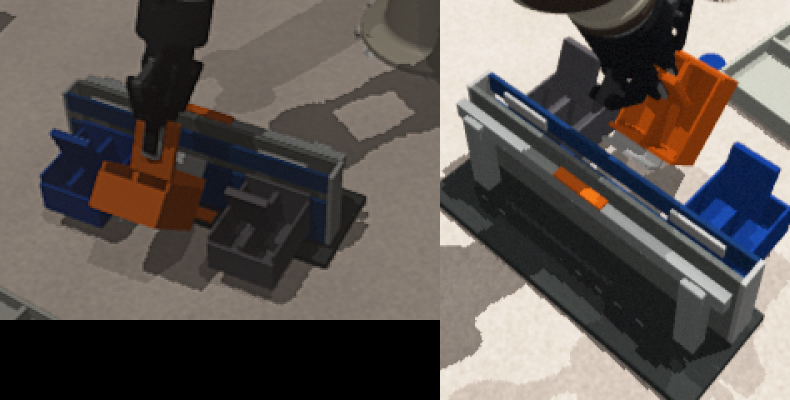

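```bash
cat >> h.py <<'E'
def lip_now(off=0):
    T=np.eye(4);T[:3,3]=r.get_tcp_pos();T[:3,:3]=r.get_tool_rot()
    B=np.linalg.inv(RACK)@T@np.linalg.inv(TB); l=B@[-60,0,80,1]
    return l[:3], np.degrees(np.arctan2(B[2,0],B[0,0]))
E
python3 - <<'E'
from h import *
for n in("scene","side"):
    p=r.camera_params(n); B=bin_at(20,113,45)
    print(n,[proj(p,(B@[*q,1])[:3]).round(1) for q in((-62,-30,80),(-62,30,80),(50,-40,0),(50,40,0))])
np.set_printoptions(precision=2,suppress=True)
r.servo_line(*tool(bin_at(6,113,45)),40); r.pause(.3)
f0=r.get_contact_force()
g=r.servo_line(*tool(bin_at(-6,113,45)),6,guard=1.5)
print("x touch",g,lip_now(),r.get_contact_force()-f0,r.get_time())
r.servo_line(*tool(bin_at(8,113,45)),40)
E
```

```text
scene [array([230.1, 162.6]), array([253.3, 170. ]), array([193.8, 192.4]), array([226.8, 203.9])]
side [array([314.1, 271.5]), array([286.2, 252.6]), array([368.8, 218.6]), array([331.7, 197.5])]
x touch True (array([  2.18,   1.11, 112.63]), np.float64(45.02778481255857)) [4.08 0.12 1.91] 11.1
```

The bin is tipped and central in the free place. The touch puts the slat face at rack x≈+0.8 mm, close to what I measured. Now I'll feel the panel height on top of the upper slat.

Run:
```python
from h import *
np.set_printoptions(precision=2,suppress=True)
for x,z in((10,165),(-17.1,165),(-17.1,152)): r.servo_line(*tool(bin_at(x,z,45)),70)
r.pause(.3); f0=r.get_contact_force()
g=r.servo_line(*tool(bin_at(-17.1,138,45)),4,guard=1.5)
l,_=lip_now(); print("z touch",g,l,"slat top",l[2]-18.38,r.get_contact_force()-f0)
for x,z in((-17.1,165),(10,165),(12,115)): r.servo_line(*tool(bin_at(x,z,45)),70)
print(r.get_time())
h=-5.5
for h in(-6,-5,-4):
  for th in(60,55,50,45,40):
    # straight entry candidates at fixed th: min clearance along line from outside to seat
    best=max((min(clear(8+(x1-8)*t,z0+(z1-z0)*t,th,h) for t in np.linspace(0,1,25)),z0,x1,z1) for z0 in range(86,100,2) for x1 in(-17,-14,-11) for z1 in range(94,108,2))
    print(h,th,best)
```

```text
z touch True [-17.07   1.   145.13] slat top 126.75253141692124 [0.49 0.38 6.88]
17.1833
-6 60 (np.float64(3.3678640706484684), 86, -17, 100)
-6 55 (np.float64(2.9018635605145287), 86, -11, 98)
-6 50 (np.float64(1.8103497518387366), 86, -17, 104)
-6 45 (np.float64(1.5382804942114017), 86, -11, 100)
-6 40 (np.float64(0.5118108554492486), 86, -11, 102)
-5 60 (np.float64(3.4602140615255816), 88, -11, 98)
-5 55 (np.float64(2.456910263018042), 86, -17, 104)
-5 50 (np.float64(2.374876152038609), 86, -11, 100)
-5 45 (np.float64(1.437143001990823), 86, -14, 104)
-5 40 (np.float64(0.5095374918178204), 90, -11, 102)
-4 60 (np.float64(3.3678640706484684), 88, -17, 102)
-4 55 (np.float64(2.9018635605145287), 88, -11, 100)
-4 50 (np.float64(2.3804900534607656), 86, -17, 106)
-4 45 (np.float64(1.5382804942114017), 88, -11, 102)
-4 40 (np.float64(0.6894634806623341), 86, -11, 104)
```

```bash
sed -i 's/^RACK=.*/RACK=frame(485.4+.8*.992,-80.1+.8*.13,7.44)/' h.py
cat > plan.py <<'E'
from h import *
H=-4.4
def plan():
    b=max((min(clear(8+(x1-8)*t,z0+(z1-z0)*t,60,H) for t in np.linspace(0,1,25)),z0,x1,z1) for z0 in range(84,100,2) for x1 in(-14,-11,-8) for z1 in range(94,108,2))
    W=[(8,b[1],60,b[0]),(b[2],b[3],60,b[0])]
    x,z=b[2],b[3]; seat=90+H+24
    for th in np.arange(57.5,-.1,-2.5):
        zmax=max(z,seat+2)if th>10 else seat+2
        c=[(clear(x+dx,z+dz,th,H),x+dx,z+dz) for dx in np.arange(-2.5,2.6,.25) for dz in np.arange(-2.5,2.6,.25) if z+dz<=zmax]
        c0,x,z=max(c,key=lambda q:min(q[0],3.0)-.02*np.hypot(q[1]-x,q[2]-z)-(.3*abs(q[2]-seat-1.5)/5 if th<25 else 0))
        W.append((x,z,th,c0))
    return W
E
python3 - <<'E'
from plan import *
for w in plan(): print(np.round(w,2), r.ik(*tool(bin_at(*w[:3]))) is not None)
E
```

```text
[ 8.   88.   60.    3.49] True
[-14.   100.    60.     3.49] True
[-13.75 100.25  57.5    3.  ] True
[-13.25 101.    55.     3.03] True
[-12.5  101.25  52.5    2.84] True
[-12.5  102.    50.     2.51] True
[-12.25 102.5   47.5    2.23] True
[-12.5  103.5   45.     1.88] True
[-12.   104.    42.5    1.62] True
[-11.25 104.    40.     1.25] True
[-11.5  105.25  37.5    0.93] True
[-13.5  107.75  35.     1.34] True
[-16.   109.75  32.5    2.83] True
[-16.25 110.25  30.     3.03] True
[-16.25 110.25  27.5    3.09] True
[-16.25 110.25  25.     3.1 ] True
[-16.25 111.    22.5    3.79] True
[-16.25 111.    20.     3.44] True
[-15.25 111.    17.5    3.1 ] True
[-14.   111.25  15.     3.11] True
[-12.75 111.5   12.5    2.96] True
[-12.   111.5   10.     2.71] True
[-11.   111.5    7.5    2.48] True
[-10.   111.5    5.     2.14] True
[ -9.25 111.25   2.5    1.82] True
[ -8.5  111.25   0.     1.5 ] True
```

```bash
sed -i 's/in(-14,-11,-8)/in(-18,-17)/; s/min(q\[0\],3.0)/min(q[0],3.6)/' plan.py
python3 - <<'E'
from plan import *
np.set_printoptions(precision=2,suppress=True)
W=plan()
m=min(w[3] for w in W if w[2]>6); print(m,[tuple(np.round(w,1)) for w in W[::3]])
if m<2.2: raise SystemExit
r.servo_line(*tool(bin_at(12,115,60)),60); r.servo_line(*tool(bin_at(*W[0][:3])),50); r.pause(.3)
f0=r.get_contact_force()
for i,w in enumerate(W[1:]):
    g=r.servo_line(*tool(bin_at(*w[:3])),12 if i==0 else 15,guard=2.5)
    df=r.get_contact_force()-f0
    if g or i%4==0: print(np.round(w,1),g,df,lip_now())
    if g or np.linalg.norm(df)>5: break
print(r.get_time())
E
```

```text
2.4773689211795946 [(np.float64(8.0), np.float64(88.0), np.float64(60.0), np.float64(3.5)), (np.float64(-18.0), np.float64(104.2), np.float64(55.0), np.float64(3.3)), (np.float64(-18.2), np.float64(106.5), np.float64(47.5), np.float64(3.2)), (np.float64(-17.8), np.float64(108.5), np.float64(40.0), np.float64(3.2)), (np.float64(-17.2), np.float64(110.2), np.float64(32.5), np.float64(3.4)), (np.float64(-17.5), np.float64(110.2), np.float64(25.0), np.float64(3.6)), (np.float64(-14.8), np.float64(111.5), np.float64(17.5), np.float64(3.7)), (np.float64(-12.0), np.float64(111.5), np.float64(10.0), np.float64(2.7)), (np.float64(-9.2), np.float64(111.2), np.float64(2.5), np.float64(1.8))]
[-17.  102.   60.    3.5] False [-0.16 -0.15 -0.58] (array([-16.99,   1.02, 101.97]), np.float64(59.99741728402513))
[-18.  105.8  50.    3.2] False [-0.04 -0.    0.52] (array([-17.95,   1.14, 105.66]), np.float64(50.043856188291244))
[-17.8 108.5  40.    3.2] False [-0.79  0.04  0.73] (array([-17.64,   1.11, 108.45]), np.float64(40.038692999664796))
[-17.5 110.2  30.    3.6] False [0.33 0.01 0.03] (array([-17.33,   1.06, 110.17]), np.float64(30.010966937366398))
[-16.  111.   20.    3.6] False [ 0.23 -0.72  0.62] (array([-15.84,   1.05, 110.85]), np.float64(19.994178322822275))
[-12.  111.5  10.    2.7] False [-1.09  0.57 -0.7 ] (array([-11.89,   1.04, 111.3 ]), np.float64(9.994732814925083))
[ -8.5 111.2   0.    1.5] False [-0.14  0.53  0.62] (array([ -8.45,   1.04, 111.02]), np.float64(0.0014158113014259793))
29.7667
```

It went in without touching. Now I'll set it down gently and check.

Run:
```python
from h import *
np.set_printoptions(precision=2,suppress=True)
r.pause(.3); f0=r.get_contact_force()
g=r.servo_line(*tool(bin_at(-8.7,104,0)),4,guard=1.5)
r.pause(.4); print("down",g,lip_now(),r.get_contact_force()-f0,r.get_grip_force(),r.get_time())
a=r.read_camera("scene")[90:250,150:370,::-1]; b=r.read_camera("side")[170:410,190:400,::-1]
o=np.zeros((400,790,3),np.uint8);o[:320,:440]=cv2.resize(a,(440,320),interpolation=3);o[:,440:]=cv2.resize(b,(350,400),interpolation=3)
cv2.imwrite("pics/d1.png",o)
```

```text
down True (array([ -8.41,   0.99, 109.41]), np.float64(0.010403633373955294)) [3.17 0.39 9.07] 71.61534547805786 31.1833
```

View pics/d1.png

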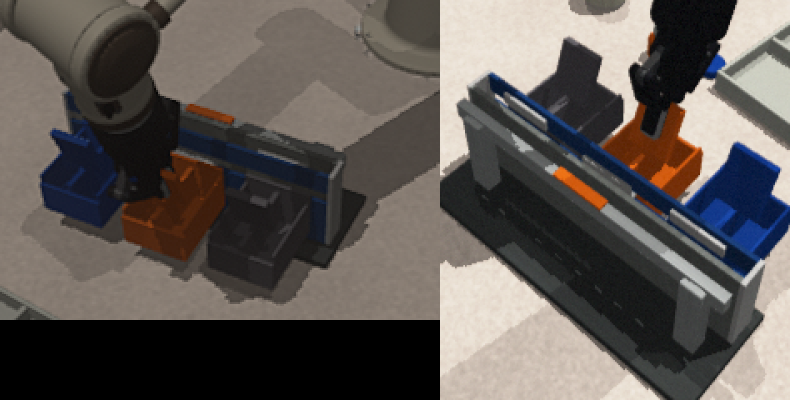

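The bin hangs level between the neighbouring bins, with its grip at (665,120). I'll relieve the 9 N preload, open the gripper, withdraw along the grip and check.

Run:
```python
from h import *
np.set_printoptions(precision=2,suppress=True)
l,_=lip_now(); r.servo_line(*tool(bin_at(l[0]+.2,l[2]+.3,0)),3); r.pause(.3); print(r.get_contact_force(),lip_now())
r.move_gripper(36); r.pause(.3)
p=r.get_tcp_pos();R=r.get_tool_rot()
g=r.servo_line(p-110*R[:,2],R,50,guard=6); print("out",g,r.get_contact_force())
if not g: r.servo_line(r.get_tcp_pos()+[0,0,120],None,120); r.reach([600,150,330],R)
r.pause(.5); print(r.get_time())
a=r.read_camera("scene")[90:250,150:370,::-1]; b=r.read_camera("side")[170:410,190:400,::-1]
o=np.zeros((400,790,3),np.uint8);o[:320,:440]=cv2.resize(a,(440,320),interpolation=3);o[:,440:]=cv2.resize(b,(350,400),interpolation=3)
B=bin_at(-9,109.6,0)
for n,off,k,s in(("scene",(150,90),2,0),("side",(190,170),1/.6,440)):
    P=r.camera_params(n)
    for q in((28.6,-25,110),(28.6,25,110),(50,-40,40),(50,40,40),(50,40,0),(50,-40,0)):
        u=(proj(P,(B@[*q,1])[:3])-off+.5)*k; cv2.circle(o,(int(u[0]+s),int(u[1])),2,(0,255,0),-1)
cv2.imwrite("pics/e1.png",o)
```

```text
[ 0.35 -1.39  1.59] (array([ -8.44,   1.07, 109.53]), np.float64(-0.035517758114188044))
out False [ 0.02 -0.25 -0.25]
37.9667
```

View pics/e1.png

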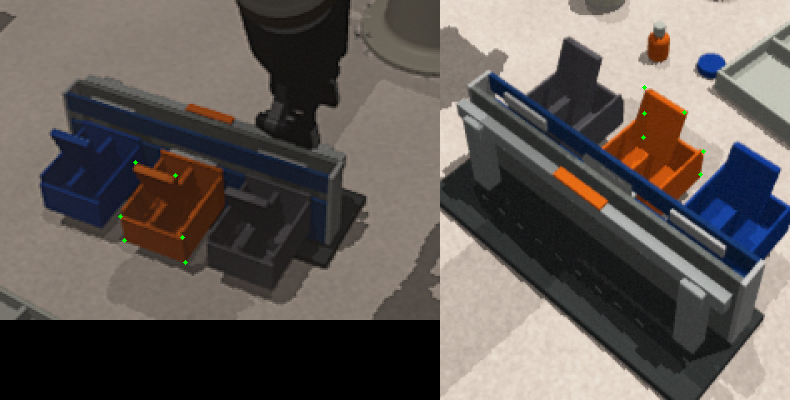

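The bin hangs level, its back flush and its corners within a few mm of the predicted points. The hand is clear of everything.

```bash
python3 -c "
from station import r
print(r.finish_job())"
```

```text
the job is handed in; nothing more can be done
None
```

The orange bin hangs level in the tagged place, set down while still held and then released. The job was handed in at about 38 s of the 64 s allowed; no verdict came back, and I did not re-measure the jar and vial at the end, though nothing went near them.

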